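# Dose the charge cartridges through the feeder carousel

### The arm

A 6-joint arm with a two-finger parallel gripper is mounted at the origin on the work surface. World frame = base frame: x ahead of the robot, y to its left, z up, the work surface at z = 0. Lengths are in m, angles in rad, forces in N, time in s.
With the tool pointing down it reaches from about 0.375 to 0.975 m from the base axis. Payload 3.8 kg.
Tool frame: the origin (TCP) lies midway between the tips of the shut fingers; the grasp point (between the pads) lies 19 mm behind it; x points along the fingers, y is the direction in which the jaws open and shut, and the axes are right-handed (so a half turn about x gives the same grasp; the last joint's range is limited). The gripper opens to 88 mm and grips with 3 to 60 N. Pads are 18 mm wide; open, the fingers measure 123 mm over their backs; the gripper's body (75 mm by 187 mm) begins 45 mm behind the grasp point.
Start: joints at [1.179, 0.264, 1.604, -0, 1.274, -0.037], TCP at [0.234, 0.633, 0.239] pointing down, gripper open.
Joint ranges: [-2.63, 2.63], [-0.94, 2.18], [0.31, 2.57], [-1.31, 4.45], [0, 2.66], [-2.55, 2.55]. Speed limits (rad/s): [2.57, 2.57, 3.14, 3.14, 3.14, 3.14].

### API

Orientations are given as a rotation vector (axis times angle).
In Python, from cell import manip, inverse_kinematics, cams, order gives the robot as it stands. Calls block until the motion is done:
- manip.move_pose(position, orientation): joint-space move of the TCP to a pose.
- manip.move_linear(position, rate=0.15, rot=None): straight line of the TCP; rot=None keeps the orientation; rate is the mean speed in m/s.
- manip.set_joints(angles): joint-space move.
- manip.set_gripper(opening, force=None): finger opening in m; force is the grip in N (None keeps the last); returns when the fingers have stopped.
- manip.dwell(seconds).
- inverse_kinematics(position, orientation): joint angles nearest the present ones, or None.
- manip.state(): the state.
- cams.capture(name): name is "side" or "top" or "wrist"; returns a dict with "image" (400x640x3 uint8, blue, green, red), "z_map" (400x640 float32, m along the optical axis (not along the pixel's ray), 0 where there is no reading), "intrinsics" (3x3 intrinsics, pixels), "position" and "orientation" of the camera in the world; the wrist camera has in their place "T_tool_cam" (4x4, takes a point from camera to tool coordinates, whose origin is the TCP and whose axes are the tool frame's). Camera axes: x right, y down, z forward; pixel columns grow to the right and rows downward; lengths in m; the calibration is good to about 2 mm. A picture is of the moment at which its call begins: read the wrist's pose just before it.
A pose or a line that the arm cannot do raises manip.IKError and nothing moves.
- order.close_job(): hands the job in, once; it reports no verdict.
The state is a dict: "clock": time; "joint_pos": joint angles; "joint_velocities": joint speeds; "tau": joint torques, N m; "tool_pos": TCP position; "tcp_rot": TCP orientation; "contact_force": force on the tool from outside, world axes, zero at the start; "moment": the same for the moment, N m; "gripper_width": finger opening in m.
Only numpy, scipy, OpenCV 4.12 (cv2) and the standard library are available. Lean on these libraries where they do the work, as an engineer would, in place of code of your own. Each camera call takes 0.05 s, during which the arm holds its last target. There are 200 camera calls.

### The job

Stand every blue charge cartridge upright in its own sleeve of the feeder carousel while the red drop gate stays shut, and, with all of them loaded and the gate still shut, turn the carousel by its red hub bar until a loaded sleeve sits right over the drop hole under the yellow guard bridge. Then swing the gate lever open so that this cartridge tips down the chute into the clear catch box, and go on turning until all the cartridges have dropped into the box. Finally swing the gate fully shut again and leave the other things on the bench where they are.

Things in the scene. Friction and masses are not known exactly. Their poses are not given: they have to be found in the camera images.
- feeder: fixed charge feeder. Origin: on the bench, straight under the carousel axis; z up. Grey deck plate x -125 to 125, y -125 to 145 mm, its slippery top 170 mm above the bench. A chute under the drop hole falls to +y into the catch box
- drop_hole (a point): centre of the drop hole at deck-top height: feeder frame (0, 85, 170) mm. Hole 64 mm square; the shut gate's blade closes it, flush with the deck. A fixed yellow guard bridge over it (feeder x -22 to 22, y 60 to 144, underside 240, top 245 mm above the bench) keeps cartridges from being put in there from above
- catch_box (a point): in the middle of the clear catch box, on its floor, feeder frame (0, 260, 28) mm. The box (x -112 to 112, y 145 to 376, roof 134 mm above the bench) is closed: only the drop hole and chute lead into it
- carousel (a joint): angle of the carousel (rad, grows counter-clockwise seen from above). Turns endlessly either way about the feeder's vertical axis, stays where it is left, needs 0.1 to 0.3 N m. It has five square aluminium sleeves on a circle of radius 85 mm. A cartridge put in a sleeve stands on the deck and slides along with it; over the open drop hole it falls
- hub_grip (a point): on the carousel axis, 269 mm above the bench, in the upper half of the red hub bar: 70 mm long (along this point's x), 16 mm wide (y), from 255 to 280 mm above the bench; turns with the carousel. Grip it across its width here: lower down, fingertips may strike the yellow bridge
- pocket0 (a point): centre of carousel sleeve 0, at deck-top height (170 mm); turns with the carousel. Square, open above and below, 52 mm inside, walls 5 mm, top 28.5 mm above the deck; a cartridge stands 31 mm out of it. Seen from the axis it lies 0 degrees counter-clockwise from the hub bar's x axis
- pocket1 (a point): centre of carousel sleeve 1, at deck-top height (170 mm); turns with the carousel. Square, open above and below, 52 mm inside, walls 5 mm, top 28.5 mm above the deck; a cartridge stands 31 mm out of it. Seen from the axis it lies 72 degrees counter-clockwise from the hub bar's x axis
- pocket2 (a point): centre of carousel sleeve 2, at deck-top height (170 mm); turns with the carousel. Square, open above and below, 52 mm inside, walls 5 mm, top 28.5 mm above the deck; a cartridge stands 31 mm out of it. Seen from the axis it lies 144 degrees counter-clockwise from the hub bar's x axis
- pocket3 (a point): centre of carousel sleeve 3, at deck-top height (170 mm); turns with the carousel. Square, open above and below, 52 mm inside, walls 5 mm, top 28.5 mm above the deck; a cartridge stands 31 mm out of it. Seen from the axis it lies 216 degrees counter-clockwise from the hub bar's x axis
- pocket4 (a point): centre of carousel sleeve 4, at deck-top height (170 mm); turns with the carousel. Square, open above and below, 52 mm inside, walls 5 mm, top 28.5 mm above the deck; a cartridge stands 31 mm out of it. Seen from the axis it lies 288 degrees counter-clockwise from the hub bar's x axis
- gate (a joint): red gate lever (rad): 0 fully shut (blade closes the drop hole), 1.0 fully open, both at stops; grows as the lever turns clockwise seen from above about point gate_hinge; stays where it is left; needs about 1 N at the knob. The hole is clear from about 0.9
- gate_hinge (a point): vertical hinge axis of the gate lever, at deck-top height: feeder frame (-105, 85, 170) mm
- gate_knob (a point): point to grip on the upright red round knob (18 mm diameter, 174 to 236 mm above the bench) at the end of the gate lever: 216 mm above the bench, 100 mm from the hinge axis, moves with the lever. Shut, the lever points 120 degrees counter-clockwise from the feeder's +x. The flat arm under the knob tops out at 177 mm
- cart0: blue charge cartridge with dark steel foot and white lid: plain cylinder, diameter 44 mm, height 60 mm, about 0.16 kg, bottom-heavy, stands upright on the bench. Origin: centre of its underside; z along its axis, up. May be absent
- cart1: blue charge cartridge with dark steel foot and white lid: plain cylinder, diameter 44 mm, height 60 mm, about 0.16 kg, bottom-heavy, stands upright on the bench. Origin: centre of its underside; z along its axis, up. May be absent
- cart2: blue charge cartridge with dark steel foot and white lid: plain cylinder, diameter 44 mm, height 60 mm, about 0.16 kg, bottom-heavy, stands upright on the bench. Origin: centre of its underside; z along its axis, up. May be absent
- cart3: blue charge cartridge with dark steel foot and white lid: plain cylinder, diameter 44 mm, height 60 mm, about 0.16 kg, bottom-heavy, stands upright on the bench. Origin: centre of its underside; z along its axis, up. May be absent
- cart4: blue charge cartridge with dark steel foot and white lid: plain cylinder, diameter 44 mm, height 60 mm, about 0.16 kg, bottom-heavy, stands upright on the bench. Origin: centre of its underside; z along its axis, up. May be absent
- tee: brass pipe tee, bystander, standing beside the cartridges: 60 mm high, 38 mm across, side branch reaching 40 mm along its x. Origin: centre of underside
- wrench: steel wrench, 200 mm, bystander, lying on the bench
- flange: steel blind flange, 110 mm across, 36 mm high, bystander
- jar: jar with yellow cap, 72 mm across, 100 mm high, bystander
- beaker: steel beaker, 84 mm across, 100 mm high, bystander
- bolt: large steel bolt, 93 mm long, bystander, lying

How it is judged:
On the way, in this order (a step that is already met when the one before it is completed fails the run):
1. with every cartridge standing in a sleeve and the gate shut, a loaded sleeve is brought over the drop hole (cartridge within 12 mm of its centre) (z of cart0 in the frame of feeder between 0.16 and 0.182 m and horizontal distance between cart0 and hub_grip between 0.065 and 0.105 m and angle between each of cart0, cart1, cart2, cart3, cart4's own z axis and vertical below 0.2 rad and z of cart1 in the frame of feeder between 0.16 and 0.182 m and horizontal distance between cart1 and hub_grip between 0.065 and 0.105 m and z of cart2 in the frame of feeder between 0.16 and 0.182 m and horizontal distance between cart2 and hub_grip between 0.065 and 0.105 m and z of cart3 in the frame of feeder between 0.16 and 0.182 m and horizontal distance between cart3 and hub_grip between 0.065 and 0.105 m and z of cart4 in the frame of feeder between 0.16 and 0.182 m and horizontal distance between cart4 and hub_grip between 0.065 and 0.105 m and value of joint gate below 0.15 rad and (horizontal distance between cart0 and drop_hole below 0.012 m or horizontal distance between cart1 and drop_hole below 0.012 m or horizontal distance between cart2 and drop_hole below 0.012 m or horizontal distance between cart3 and drop_hole below 0.012 m or horizontal distance between cart4 and drop_hole below 0.012 m)), for 0.2 s.
2. the gate is swung open and a cartridge tips into the catch box (value of joint gate above 0.5 rad and ((y of cart0 in the frame of feeder between 0.145 and 0.378 m and x of cart0 in the frame of feeder between -0.112 and 0.112 m and z of cart0 in the frame of feeder below 0.13 m) or (y of cart1 in the frame of feeder between 0.145 and 0.378 m and x of cart1 in the frame of feeder between -0.112 and 0.112 m and z of cart1 in the frame of feeder below 0.13 m) or (y of cart2 in the frame of feeder between 0.145 and 0.378 m and x of cart2 in the frame of feeder between -0.112 and 0.112 m and z of cart2 in the frame of feeder below 0.13 m) or (y of cart3 in the frame of feeder between 0.145 and 0.378 m and x of cart3 in the frame of feeder between -0.112 and 0.112 m and z of cart3 in the frame of feeder below 0.13 m) or (y of cart4 in the frame of feeder between 0.145 and 0.378 m and x of cart4 in the frame of feeder between -0.112 and 0.112 m and z of cart4 in the frame of feeder below 0.13 m))), for 0.1 s.
At the end, for the whole second after the job is handed in: every cartridge present lies at rest inside the clear catch box, the gate is shut (within 0.1 rad of its stop) and the carousel is still (y of cart0 in the frame of feeder between 0.145 and 0.378 m and x of cart0 in the frame of feeder between -0.112 and 0.112 m and z of each of cart0, cart1, cart2, cart3, cart4 in the frame of feeder below 0.13 m and linear speed of each of cart0, cart1, cart2, cart3, cart4 below 0.03 m/s and y of cart1 in the frame of feeder between 0.145 and 0.378 m and x of cart1 in the frame of feeder between -0.112 and 0.112 m and y of cart2 in the frame of feeder between 0.145 and 0.378 m and x of cart2 in the frame of feeder between -0.112 and 0.112 m and y of cart3 in the frame of feeder between 0.145 and 0.378 m and x of cart3 in the frame of feeder between -0.112 and 0.112 m and y of cart4 in the frame of feeder between 0.145 and 0.378 m and x of cart4 in the frame of feeder between -0.112 and 0.112 m and value of joint gate below 0.1 rad and velocity of joint carousel between -0.05 and 0.05 rad/s); the robot touches nothing.
It fails at once if a bystander (tee, wrench, flange, jar, beaker or bolt) is moved by more than 60 mm (distance of any of tee, wrench, flange, jar, beaker, bolt from where it was at the start of the episode above 0.06 m).
Of cart0, cart1, cart2, cart3, cart4 only 3 to 5 are there at a start; the rules pass over those that are not, and their reading is None.
At some moment in a run one of cart0, cart1, cart2, cart3, cart4 may be knocked a few centimetres aside while the robot is not near it.
It also fails if it takes over 210 s, if anything falls off the work surface, if the arm or the gripper's body presses on something with over 40 N, if the wrist force passes 120 N, or if a joint passes its speed limit or range.

## Working session

There is one attempt and no reset: what is moved stays moved. The work goes in short steps, each a Python script; the robot and the scene stay as the last script left them, time stands still between calls to the robot, and variables do not carry over. Pictures are saved under pics/ and viewed, about 12 in all and at most 16, crops included, and the job is handed in when it is done.

```bash
ls; mkdir -p pics; cat > h.py <<'E'
import numpy as np, cv2
from cell import manip, inverse_kinematics, cams, order
from scipy.spatial.transform import Rotation as R
def cap(name):
    s=manip.state(); c=cams.capture(name)
    if name=="wrist":
        T=np.eye(4); T[:3,:3]=R.from_rotvec(s["tcp_rot"]).as_matrix(); T[:3,3]=s["tool_pos"]; T=T@c["T_tool_cam"]
    else:
        T=np.eye(4); o=np.array(c["orientation"]); T[:3,:3]=o if o.shape==(3,3) else R.from_rotvec(o).as_matrix(); T[:3,3]=c["position"]
    z=c["z_map"]; K=np.array(c["intrinsics"]); v,u=np.mgrid[:z.shape[0],:z.shape[1]]
    P=np.stack([(u-K[0,2])/K[0,0]*z,(v-K[1,2])/K[1,1]*z,z],-1)@T[:3,:3].T+T[:3,3]
    P[z==0]=np.nan
    return c["image"],P,T,K
E
python3 - <<'E'
from h import *
for n in ("top","side"):
    im,P,T,K=cap(n); cv2.imwrite(f"pics/{n}0.png",im); np.save(f"{n}0.npy",P); print(n,T.round(3),K.round(1))
print(manip.state())
E
```

```text
pics
top [[ 0.028 -0.996  0.089  0.439]
 [-0.999 -0.03  -0.024 -0.021]
 [ 0.026 -0.088 -0.996  1.483]
 [ 0.     0.     0.     1.   ]] [[452.5   0.  324.4]
 [  0.  452.5 203. ]
 [  0.    0.    1. ]]
side [[ 0.997 -0.06   0.047  0.496]
 [-0.076 -0.784  0.617 -0.75 ]
 [-0.    -0.618 -0.786  1.055]
 [ 0.     0.     0.     1.   ]] [[400.    0.  313.9]
 [  0.  400.  200.4]
 [  0.    0.    1. ]]
{'clock': 0.1, 'joint_pos': array([ 1.17910170e+00,  2.64657231e-01,  1.60525634e+00, -3.50710642e-05,
        1.27368380e+00, -3.68711732e-02]), 'joint_velocities': array([ 0.0011425 , -0.00413645, -0.00370476,  0.00043901,  0.00297059,
       -0.00065785]), 'tau': array([ 4.02966953e-05, -5.03617680e+01, -3.58071041e+01,  7.31162145e-02,
        2.33671814e-02, -7.42333555e-05]), 'tool_pos': array([0.23425838, 0.63235554, 0.23751616]), 'tcp_rot': array([ 0.2768693 ,  1.55320133, -0.27997094]), 'contact_force': array([-0.49881252, -0.00360666,  0.02538201]), 'moment': array([0.02843358, 0.01359781, 0.0076687 ]), 'gripper_width': 0.08804779112859089}
```

View pics/top0.png

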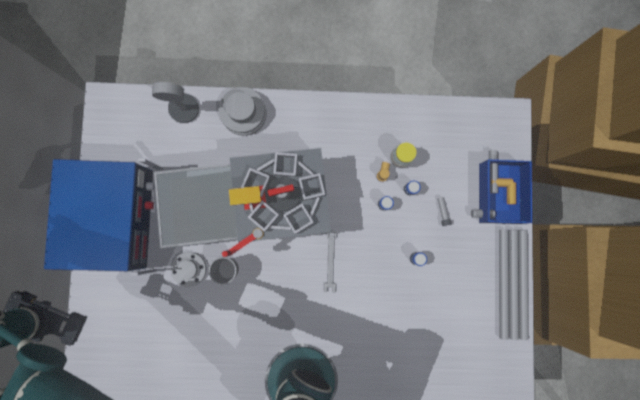

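View pics/side0.png

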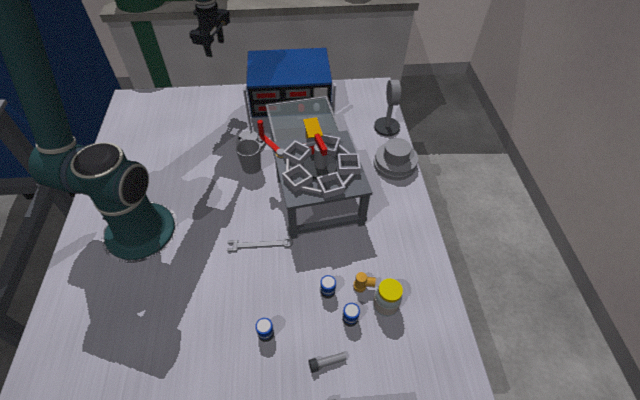

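Top view: three cartridges, at (387,203), (413,188) and (419,258). The tee is at (383,172), the jar at (405,152) and the carousel hub at (282,190). The bridge is at (243,196) and the gate knob near (228,252). The side view agrees with three cartridges. Next I'll measure them.

```bash
cat > m.py <<'E'
from h import *
import sys
for n in ("top","side"):
    P=np.load(f"{n}0.npy"); im=cv2.imread(f"pics/{n}0.png"); hsv=cv2.cvtColor(im,cv2.COLOR_BGR2HSV)
    H,S,V=hsv[...,0].astype(int),hsv[...,1],hsv[...,2]; z=P[...,2]
    inr=(P[...,0]>0.2)&(P[...,0]<1.2)&(abs(P[...,1])<0.75)
    def comp(m,tag,mn=8):
        k,l,st,ce=cv2.connectedComponentsWithStats((m&inr).astype(np.uint8))
        for i in range(1,k):
            if st[i,4]>=mn:
                Q=P[l==i]; print(n,tag,st[i,4],ce[i].round(0),"med",np.nanmedian(Q,0).round(4),"min",np.nanmin(Q,0).round(3),"max",np.nanmax(Q,0).round(3))
    comp((H>100)&(H<130)&(S>120)&(z<0.1)&(P[...,1]<0.4),"blue")
    comp((H>20)&(H<35)&(S>140),"yellow")
    comp(((H<5)|(H>175))&(S>150)&(z>0.15),"red")
    comp((z>0.05)&(z<0.066)&(P[...,1]<0),"z60")
    comp((z>0.163)&(z<0.176),"deck",200)
    comp((z>0.03)&(z<0.15),"mid",60)
E
python3 m.py
```

```text
top blue 2223 [509. 193.] med [ 0.6122 -0.6703  0.0162] min [ 0.522 -0.749 -0.007] max [ 0.732 -0.566  0.085]
top yellow 234 [406. 152.] med [ 0.73   -0.3036  0.0995] min [ 0.705 -0.331  0.092] max [ 0.756 -0.275  0.107]
top yellow 444 [245. 195.] med [0.5649 0.1682 0.244 ] min [0.542 0.129 0.167] max [0.597 0.21  0.253]
top red 119 [280. 190.] med [0.5784 0.0698 0.2791] min [0.566 0.035 0.189] max [0.593 0.102 0.286]
top red 11 [246. 206.] med [0.5409 0.1748 0.168 ] min [0.535 0.168 0.162] max [0.545 0.179 0.176]
top red 90 [243. 243.] med [0.4355 0.1772 0.1764] min [0.413 0.15  0.169] max [0.458 0.213 0.182]
top red 14 [225. 253.] med [0.4056 0.2164 0.2353] min [0.4   0.21  0.232] max [0.408 0.222 0.24 ]
top z60 36 [398. 161.] med [ 0.7033 -0.2803  0.058 ] min [ 0.693 -0.322  0.05 ] max [ 0.735 -0.268  0.066]
top z60 48 [485. 173.] med [ 0.6808 -0.5692  0.0578] min [ 0.637 -0.572  0.051] max [ 0.718 -0.567  0.066]
top z60 154 [525. 188.] med [ 0.6393 -0.7041  0.058 ] min [ 0.529 -0.707  0.05 ] max [ 0.716 -0.637  0.066]
top z60 84 [384. 173.] med [ 0.6664 -0.2426  0.0586] min [ 0.6
[... 5021 characters left out ...]
in [0.788 0.144 0.03 ] max [0.938 0.29  0.096]
side mid 861 [328. 219.] med [ 0.5976 -0.0427  0.0418] min [ 0.467 -0.072  0.03 ] max [ 0.715 -0.015  0.15 ]
side mid 240 [364. 280.] med [ 0.6717 -0.2532  0.0503] min [ 0.648 -0.266  0.03 ] max [ 0.704 -0.23   0.065]
side mid 255 [327. 284.] med [ 0.5711 -0.2601  0.0591] min [ 0.55  -0.276  0.03 ] max [ 0.593 -0.229  0.065]
side mid 793 [388. 295.] med [ 0.7223 -0.3196  0.0974] min [ 0.691 -0.343  0.03 ] max [ 0.759 -0.275  0.105]
side mid 277 [350. 312.] med [ 0.6227 -0.3446  0.0592] min [ 0.602 -0.361  0.031] max [ 0.646 -0.317  0.066]
side mid 290 [264. 328.] med [ 0.3966 -0.3679  0.0593] min [ 0.375 -0.385  0.031] max [ 0.418 -0.343  0.065]
```

```bash
cat >> h.py <<'E'
def rv(psi):
    c,s=np.cos(psi),np.sin(psi)
    return R.from_matrix(np.array([[0,c,s],[0,s,-c],[-1,0,0]])).as_rotvec()
def best(p,psi,wrap=True):
    """pick psi or psi+pi with the last joint nearest mid-range"""
    o=[(abs(q[5]),a) for a in ([psi,psi+np.pi] if wrap else [psi]) if (q:=inverse_kinematics(p,rv(a))) is not None]
    if not o: raise RuntimeError(f"no ik {p} {psi}")
    return min(o)[1]
def over(p,psi):
    a=best(p,psi); manip.move_pose(p,rv(a)); return a
def lin(p,rate=0.15,psi=None): manip.move_linear(p,rate=rate,rot=None if psi is None else rv(psi))
E
python3 - <<'E'
from h import *
p=manip.state()["tool_pos"]; lin([p[0],p[1],.42])
for n,q,psi in (("f",[.55,.09,.52],np.pi/2),("c",[.55,-.28,.42],np.pi/2)):
    over(q,psi); manip.dwell(.3); im,P,T,K=cap("wrist"); cv2.imwrite(f"pics/w{n}.png",im); np.save(f"w{n}.npy",P)
    print(n,manip.state()["joint_pos"].round(2),T.round(3),manip.state()["clock"])
E
```

```text
f [ 0.12 -0.    1.4   0.    1.74 -1.45] [[-0.001  0.947  0.321  0.466]
 [ 1.     0.001  0.     0.091]
 [-0.     0.321 -0.947  0.667]
 [ 0.     0.     0.     1.   ]] 4.075
c [-0.51  0.1   1.47 -0.    1.57  1.06] [[ 0.001 -0.948 -0.319  0.634]
 [-1.    -0.    -0.001 -0.279]
 [ 0.     0.319 -0.948  0.567]
 [ 0.     0.     0.     1.   ]] 6.575
```

View pics/wf.png

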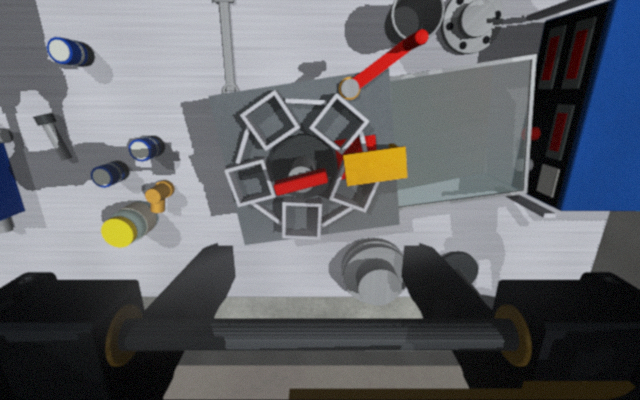

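View pics/wc.png

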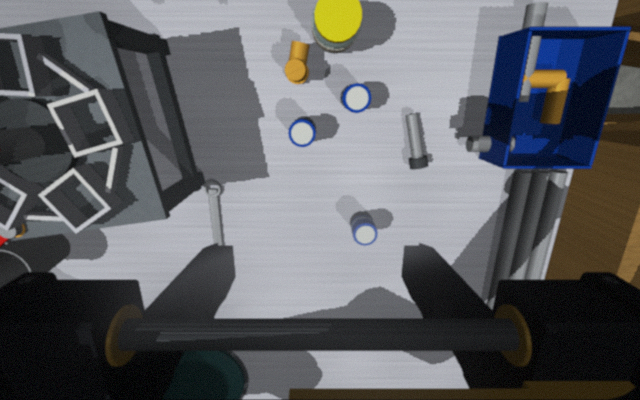

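Wrist view of the feeder: sleeve rims are clear, the hub bar is at (300,183), the bridge at (376,166) and the knob at (421,37). Cartridge view: lids at (302,132), (356,97) and (364,233). Next I'll fit the rims and lids.

```bash
cat > fit.py <<'E'
from h import *
from scipy.optimize import least_squares
def rims(P,c0=(.578,.068)):
    Q=P[(P[...,2]>.192)&(P[...,2]<.205)]; Q=Q[:,:2]; d=np.hypot(*(Q-c0).T); return Q[(d>.04)&(d<.135)]
def carousel(Q,p0):
    def res(p):
        a=p[2]+np.arange(5)*2*np.pi/5; D=Q[:,None]-p[:2]
        l=D[...,0]*np.cos(a)+D[...,1]*np.sin(a)-.085; t=-D[...,0]*np.sin(a)+D[...,1]*np.cos(a)
        return np.clip(abs(np.maximum(abs(l),abs(t))-.0285).min(1)-.0025,0,None)
    s=[least_squares(res,[p0[0],p0[1],p0[2]+k],loss="soft_l1",f_scale=.002,x_scale=[.01,.01,.1]) for k in (-.2,0,.2)]
    s=min(s,key=lambda r:r.cost); return s.x,np.mean(res(s.x)),len(Q)
def lids(P,g,rad=.03):
    """lid centre near g: min enclosing circle of points at lid height"""
    m=(abs(P[...,2]-g[2])<.004)&(np.hypot(P[...,0]-g[0],P[...,1]-g[1])<rad)
    Q=P[m][:,:2].astype(np.float32); 
    if len(Q)<20: return None
    f=lambda c: np.clip(np.hypot(*(Q-c).T)-.022,0,None)
    lo,hi=np.percentile(Q,1,axis=0),np.percentile(Q,99,axis=0)
    return ((lo+hi)/2).round(4),(hi-lo).round(4),len(Q)
if __name__=="__main__":
    for n in ("top0","side0","wf"):
        P=np.load(n+".npy"); print(n,carousel(rims(P),(.578,.068,-.05)))
        for nm,m in (("bridge",(P[...,2]>.240)&(P[...,2]<.250)&(P[...,0]<.63)&(P[...,1]>.115)&(P[...,1]<.23)&(P[...,0]>.52)),
                     ("box",(abs(P[...,2]-.134)<.004)&(P[...,1]>.2)&(P[...,0]>.38)),):
            Q=(P[m][:,:2]*1000).astype(np.float32)
            if len(Q)>50: print(nm,len(Q),cv2.minAreaRect(Q),np.median(Q,0))
        m=(P[...,2]>.2295)&(P[...,2]<.242)&(np.hypot(P[...,0]-.405,P[...,1]-.216)<.02); print("knob",m.sum(),np.nanmean(P[m],0))
        m=(P[...,2]>.275)&(P[...,2]<.285)&(np.hypot(P[...,0]-.578,P[...,1]-.068)<.05); print("hub",cv2.minAreaRect((P[m][:,:2]*1000).astype(np.float32)))
    for n in ("top0","side0","wc","wf"):
        P=np.load(n+".npy"); print(n,[lids(P,g) for g in ((.626,-.337,.06),(.573,-.251,.06),(.3975,-.361,.06))])
E
python3 fit.py
```

```text
top0 (array([ 0.57822675,  0.06846352, -0.04749698]), np.float64(3.161448910560586e-05), 711)
bridge 460 ((563.6846923828125, 169.16470336914062), (44.23024368286133, 84.23705291748047), 8.252537727355957) [563.0056  170.05106]
box 4881 ((632.350830078125, 383.9227294921875), (464.90185546875, 308.6381530761719), 8.022092819213867) [539.3166  335.51266]
knob 33 [0.40406373 0.21762876 0.23477232]
hub ((578.056396484375, 68.64628601074219), (15.940162658691406, 67.92984771728516), 15.877988815307617)
side0 (array([ 0.57569888,  0.06639951, -0.04680596]), np.float64(0.00019342172814693702), 779)
bridge 268 ((560.7881469726562, 168.33677673339844), (44.28815460205078, 88.1668930053711), 9.4312744140625) [559.5902  167.85889]
box 2657 ((1131.47998046875, 670.014892578125), (1506.7320556640625, 832.4381103515625), 1.9728444814682007) [537.47833 379.04834]
knob 22 [0.40044255 0.21357328 0.23499505]
hub ((575.3485717773438, 65.22852325439453), (16.285390853881836, 71.6850814819336), 16.06488609313965)
wf (array([ 0.57644043,  0.06853014, -0.04507074]), np.float64(1.4228285389941893e-05), 283
[... 803 characters left out ...]
.2543], dtype=float32), array([0.0412, 0.0403], dtype=float32), 184), (array([ 0.3963, -0.3638], dtype=float32), array([0.0406, 0.041 ], dtype=float32), 219)]
wc [(array([ 0.6268, -0.3391], dtype=float32), array([0.0407, 0.0402], dtype=float32), 668), (array([ 0.574 , -0.2543], dtype=float32), array([0.0406, 0.041 ], dtype=float32), 599), (array([ 0.399 , -0.3626], dtype=float32), array([0.0412, 0.0409], dtype=float32), 458)]
wf [(array([ 0.6247, -0.3367], dtype=float32), array([0.0407, 0.0419], dtype=float32), 396), (array([ 0.572 , -0.2518], dtype=float32), array([0.0405, 0.0422], dtype=float32), 420), (array([ 0.3977, -0.3603], dtype=float32), array([0.0412, 0.0419], dtype=float32), 572)]
```

```bash
cat >> fit.py <<'E'
AX=np.array([.5772,.0675]); YAW=np.deg2rad(8.3); PH=-.0459
def load(g,psi,k):
    P=cap("top")[1]; r=lids(P,(*g,.06)); print("top lid",r)   # was it knocked since?
    if r is None or np.hypot(*(r[0]-g))>.008: print("MOVED"); return False
    w=over([*g,.2],psi); manip.set_gripper(.068,20)
    lin([*g,.036],.12); manip.set_gripper(.03,20); manip.dwell(.2)
    print("width",manip.state()["gripper_width"])
    lin([*g,.36],.2)
    a=PH+k*2*np.pi/5; t=AX+.085*np.array([np.cos(a),np.sin(a)])
    over([*t,.36],a+np.pi/2); lin([*t,.245],.15)
    for z in (.235,.225,.215,.2065):
        lin([*t,z],.06); s=manip.state(); print(z,s["contact_force"].round(1),s["gripper_width"].round(4))
        if abs(s["contact_force"][2])>8: print("CONTACT"); return False
    manip.set_gripper(.062); lin([*t,.36],.15); print("clock",manip.state()["clock"]); return True
E
python3 - <<'E'
from fit import *
load((.6258,-.3379),np.deg2rad(109),0)
im,P,T,K=cap("wrist"); cv2.imwrite("pics/w1.png",im)
im,P,T,K=cap("top"); cv2.imwrite("pics/t1.png",cv2.resize(im[80:300,200:480],None,fx=2.5,fy=2.5)); 
E
```

```text
top lid (array([ 0.6265, -0.3342], dtype=float32), array([0.0392, 0.0235], dtype=float32), 26)
width 0.043476841969342754Traceback (most recent call last):
  File "<stdin>", line 2, in <module>
  File "fit.py", line 42, in load
    lin([*t,z],.06); s=manip.state(); print(z,s["contact_force"].round(1),s["gripper_width"].round(4))
                                                                          ^^^^^^^^^^^^^^^^^^^^^^^^
AttributeError: 'float' object has no attribute 'round'
```

```bash
sed -i 's/s\["gripper_width"\].round(4)/round(s["gripper_width"],4)/' fit.py
python3 - <<'E'
s=open('fit.py').read()
i=s.index("    a=PH+k*2"); s=s[:i]+"    return place(k)\ndef place(k,go=True):\n"+s[i:].replace("    over([*t,.36],a+np.pi/2); lin([*t,.245],.15)\n","    if go: over([*t,.36],a+np.pi/2); lin([*t,.245],.15)\n")
open('fit.py','w').write(s)
E
tail -14 fit.py
python3 - <<'E'
from fit import *
place(0,False)
im,P,T,K=cap("wrist"); cv2.imwrite("pics/w1.png",im); np.save("w1.npy",P)
E
```

```text
P=cap("top")[1]; r=lids(P,(*g,.06)); print("top lid",r)   # was it knocked since?
    if r is None or np.hypot(*(r[0]-g))>.008: print("MOVED"); return False
    w=over([*g,.2],psi); manip.set_gripper(.068,20)
    lin([*g,.036],.12); manip.set_gripper(.03,20); manip.dwell(.2)
    print("width",manip.state()["gripper_width"])
    lin([*g,.36],.2)
    return place(k)
def place(k,go=True):
    a=PH+k*2*np.pi/5; t=AX+.085*np.array([np.cos(a),np.sin(a)])
    if go: over([*t,.36],a+np.pi/2); lin([*t,.245],.15)
    for z in (.235,.225,.215,.2065):
        lin([*t,z],.06); s=manip.state(); print(z,s["contact_force"].round(1),round(s["gripper_width"],4))
        if abs(s["contact_force"][2])>8: print("CONTACT"); return False
    manip.set_gripper(.062); lin([*t,.36],.15); print("clock",manip.state()["clock"]); return True
0.235 [-0.1 -0.3 -1.6] 0.0436
0.225 [-0.1 -0.  -1.8] 0.0436
0.215 [-0.1  0.6 -1.4] 0.0436
0.2065 [ 0.2  0.1 -1.5] 0.0434
clock 17.9667
```

View pics/w1.png

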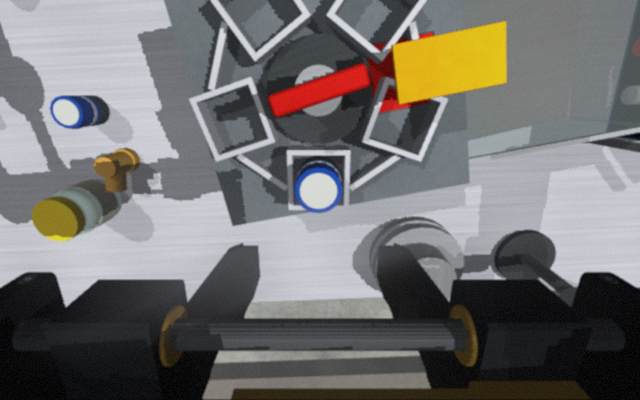

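The first cartridge is standing in its sleeve, at (318,187). Next I'll load the second and third.

```bash
python3 - <<'E'
from fit import *
P=cap("side")[1]; print([lids(P,(*g,.06)) for g in ((.573,-.253),(.3984,-.3614))])
if load((.573,-.253),np.deg2rad(50),4):
    P=cap("side")[1]; print(lids(P,(.3984,-.3614,.06)))
    load((.3984,-.3614),np.deg2rad(90),3)
over([.55,.09,.52],np.pi/2); manip.dwell(.2)
im,P,T,K=cap("wrist"); cv2.imwrite("pics/w3.png",im); np.save("w3.npy",P)
print(carousel(rims(P),(*AX,PH)))
for k in range(5):
    a=PH+k*2*np.pi/5; print(k,lids(P,(*(AX+.085*np.array([np.cos(a),np.sin(a)])),.23)))
E
```

```text
[(array([ 0.5822, -0.2685], dtype=float32), array([0.0339, 0.028 ], dtype=float32), 92), (array([ 0.3962, -0.3628], dtype=float32), array([0.0408, 0.0405], dtype=float32), 221)]
top lid (array([ 0.5831, -0.2678], dtype=float32), array([0.0322, 0.0283], dtype=float32), 68)
MOVED
(array([ 0.57697826,  0.06840217, -0.04619531]), np.float64(0.000198846748860213), 2853)
0 (array([0.6618, 0.0649], dtype=float32), array([0.0416, 0.0405], dtype=float32), 629)
1 None
2 None
3 None
4 None
```

View pics/w3.png

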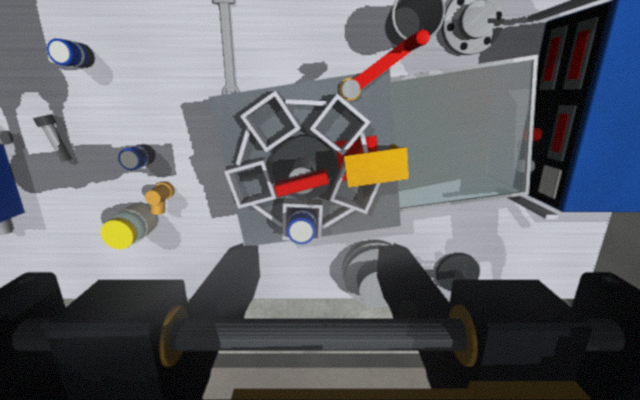

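The second cartridge was knocked aside; it still looks upright, at (130,157). I'll relocate it with a wider search.

```bash
python3 - <<'E'
from fit import *
P=np.load("w3.npy"); g=np.array([.59,-.28])
for i in range(3):
    r=lids(P,(*g,.06),.035); g=r[0]
r2=lids(cap("top")[1],(*g,.06)); print(r,r2)
g=(r[0]+[.0009,-.0012]).astype(float); print(g)
if abs(r[1]-.041).max()<.003 and load(g,np.deg2rad(50),4):
    P=cap("side")[1]; print(lids(P,(.3984,-.3614,.06)))
    load((.3984,-.3614),np.deg2rad(90),3)
    over([.55,.09,.52],np.pi/2); manip.dwell(.2)
    im,P,T,K=cap("wrist"); cv2.imwrite("pics/w4.png",im); np.save("w4.npy",P)
    print(carousel(rims(P),(*AX,PH)))
    for k in range(5):
        a=PH+k*2*np.pi/5; print(k,lids(P,(*(AX+.085*np.array([np.cos(a),np.sin(a)])),.23)))
E
```

```text
(array([ 0.5869, -0.2743], dtype=float32), array([0.0411, 0.0416], dtype=float32), 412) (array([ 0.5882, -0.2746], dtype=float32), array([0.0411, 0.0408], dtype=float32), 125)
[ 0.5878     -0.27550001]
top lid (array([ 0.5877, -0.2748], dtype=float32), array([0.0414, 0.0408], dtype=float32), 125)
width 0.043516727696948754
0.235 [-0.7  0.4 -1. ] 0.0433
0.225 [0.1 0.5 0. ] 0.0435
0.215 [-0.1  0.  -0.7] 0.0437
0.2065 [-0.1 -0.4 -1. ] 0.0432
clock 30.15
(array([ 0.3963, -0.3632], dtype=float32), array([0.0404, 0.0418], dtype=float32), 218)
top lid (array([ 0.3978, -0.3604], dtype=float32), array([0.0401, 0.0386], dtype=float32), 119)
width 0.04365055164365834
0.235 [ 0.3  0.9 -1.6] 0.0439
0.225 [-0.3 -0.3 -1. ] 0.0437
0.215 [-0.2  0.7 -0.8] 0.0434
0.2065 [-0.1 -0.2 -0.9] 0.0435
clock 41.3917
(array([ 0.57736958,  0.06813911, -0.04250698]), np.float64(0.0004072012304450989), 2719)
0 (array([0.6616, 0.0643], dtype=float32), array([0.0412, 0.0395], dtype=float32), 625)
1 None
2 None
3 (array([0.5045, 0.0213], dtype=float32), array([0.0407, 0.0406], dtype=float32), 840)
4 (array([ 0.5988, -0.013 ], dtype=float32), array([0.0409, 0.0411], dtype=float32), 697)
```

View pics/w4.png

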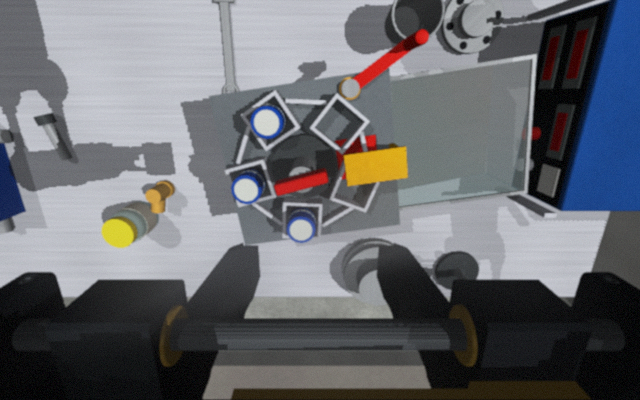

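All three cartridges stand in their sleeves, with lids at (267,122), (246,187) and (300,227). Next I'll turn the carousel with the gate shut.

```bash
cat >> fit.py <<'E'
def turn(psi0,dang,step=np.deg2rad(8)):
    over_=[*AX,.32]; manip.move_pose(over_,rv(psi0)); manip.set_gripper(.05,45)
    lin([*AX,.250],.1); manip.set_gripper(.008,45); print("w",manip.state()["gripper_width"])
    twist(dang,step)
def twist(dang,step=np.deg2rad(8)):
    q0=np.array(manip.state()["joint_pos"]); n=int(np.ceil(abs(dang)/step))
    for i in range(1,n+1):
        q=q0.copy(); q[5]-=dang*i/n; manip.set_joints(q)
    s=manip.state(); print("f",s["contact_force"].round(1),s["moment"].round(2),round(s["gripper_width"],4),s["tool_pos"].round(4),s["clock"])
def free():
    manip.set_gripper(.05); lin([*AX,.40],.2)
def check(fn):
    over([.55,.09,.52],np.pi/2); manip.dwell(.2); im,P,T,K=cap("wrist"); cv2.imwrite(f"pics/{fn}.png",im); np.save(fn+".npy",P)
    m=(P[...,2]>.275)&(P[...,2]<.285)&(np.hypot(P[...,0]-.578,P[...,1]-.068)<.05); print("hub",cv2.minAreaRect((P[m][:,:2]*1000).astype(np.float32)))
    m=(P[...,2]>.2295)&(P[...,2]<.242)&(P[...,1]>.12)&(P[...,0]<.53)&(P[...,0]>.38); print("knob",m.sum(),np.nanmean(P[m],0)+[.0009,-.0012,0])
    print("clock",manip.state()["clock"])
E
python3 - <<'E'
from fit import *
turn(PH-2*np.pi/5+np.pi/2,np.deg2rad(102)); free(); check("w5")
E
```

```text
w 0.03441108817027249
f [0.2 3.4 0.8] [0.46 0.01 0.06] 0.0345 [0.577  0.0676 0.251 ] 49.8583
hub ((576.5982055664062, 68.42361450195312), (70.09467315673828, 16.240840911865234), 27.300310134887695)
knob 193 [0.40282557 0.21559852 0.23592401]
clock 51.9917
```

View pics/w5.png

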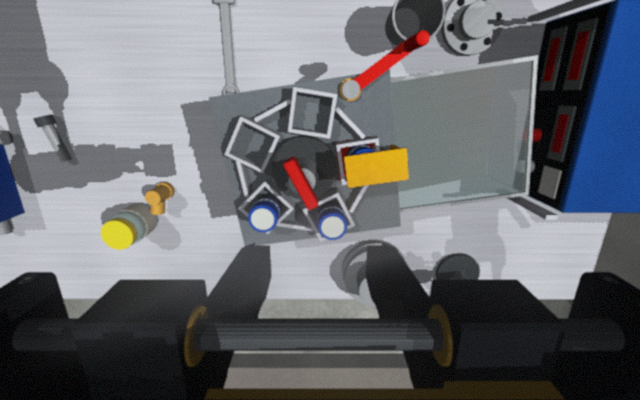

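The sleeve and cartridge are under the bridge at (360,155), about 1° past centre, and the gate is still shut with the knob at (422,37). Next I'll open the gate.

```bash
cat >> fit.py <<'E'
HG=AX+R.from_euler("z",YAW).as_matrix()[:2,:2]@[-.105,.085]
def gate(k,dang,n=10):
    k=np.array(k); d=k-HG; a0=np.arctan2(d[1],d[0]); print("lever",np.degrees(a0),"r",np.hypot(*d))
    a=over([*k,.33],YAW); manip.set_gripper(.045,15); lin([*k,.199],.12); manip.set_gripper(.01,15); print("w",manip.state()["gripper_width"])
    r=np.hypot(*d)
    for i in range(1,n+1):
        b=a0-dang*i/n; lin([*(HG+r*np.array([np.cos(b),np.sin(b)])),.199],.06)
        f=manip.state()["contact_force"]; print(i,f.round(1),end=" ")
        if np.hypot(*f[:2])>18: print("stop"); break
    manip.set_gripper(.045); p=manip.state()["tool_pos"]; print(p.round(4)); lin([p[0],p[1],.36],.15)
E
python3 - <<'E'
from fit import *
gate([.4027,.2155],1.0); check("w6")
im=cap("side")[0]; cv2.imwrite("pics/s6.png",cv2.resize(im[40:240,200:420],None,fx=3,fy=3))
E
```

```text
lever 126.42371491684958 r 0.09823885499642554
w 0.01727088612709687
1 [-3.2  3.   2. ] 2 [-2.9  3.9  1.5] 3 [-2.2  3.8  1.9] 4 [-2.   4.4  0.7] 5 [-0.7  4.  -1.5] 6 [ 0.1  2.1 -0.2] 7 [-0.5  1.6 -2.5] 8 [-0.8  1.8 -2.1] 9 [-1.6  1.1 -3.6] 10 [-9.9  4.3  1.2] [0.4963 0.2281 0.1992]
hub ((576.1961669921875, 68.2939453125), (69.31913757324219, 16.53302574157715), 27.017913818359375)
knob 157 [0.49363834 0.22940989 0.23604786]
clock 62.3083
```

View pics/w6.png

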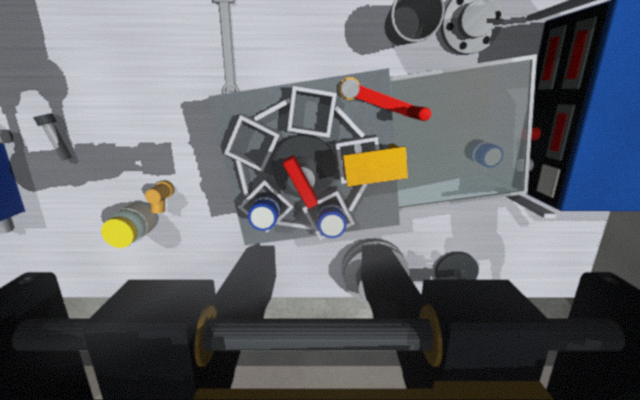

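View pics/s6.png

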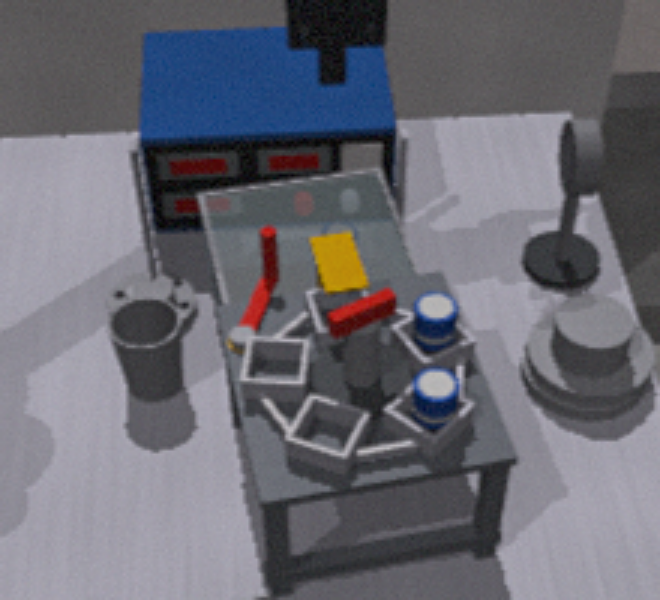

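The first cartridge is in the box, at (487,153), and the gate is fully open. Next I'll turn the other two over the hole.

```bash
python3 - <<'E'
from fit import *
turn(np.deg2rad(27.1-90),np.deg2rad(72)); manip.dwell(1.0)
twist(np.deg2rad(72)); manip.dwell(1.0); free(); check("w7")
E
```

```text
w 0.03438382662669806
f [-5.1  4.9  3.8] [0.57 0.96 0.12] 0.0342 [0.5767 0.0683 0.251 ] 68.4583
f [-6.   0.9  4.6] [0.15 0.88 0.14] 0.0341 [0.576  0.0677 0.251 ] 71.7833
hub ((576.1380615234375, 68.43231201171875), (15.948763847351074, 69.28397369384766), 80.5583724975586)
knob 159 [0.49363709 0.22932045 0.23596691]
clock 74.9167
```

View pics/w7.png

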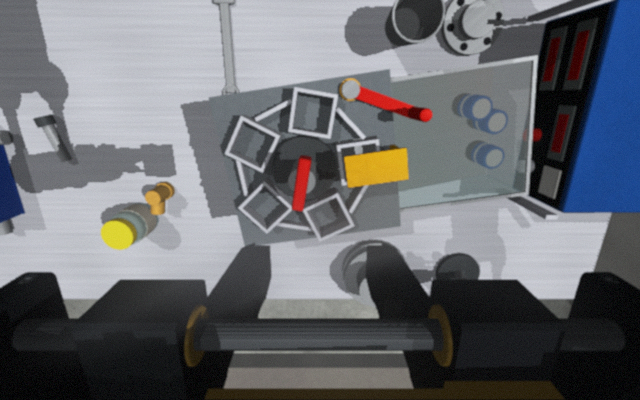

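All three cartridges are in the box, at (475,107), (491,120) and (487,153), and the sleeves are empty. Next I'll shut the gate.

```bash
python3 - <<'E'
from fit import *
gate([.4945,.2289],-1.03); check("w8")
im=cap("side")[0]; cv2.imwrite("pics/s8.png",im)
E
```

```text
lever 70.09732520698965 r 0.09832015188972767
w 0.017124459370674035
1 [ 0.7 -2.2  1.9] 2 [1.  3.7 1.7] 3 [1.  5.8 0.7] 4 [0.2 4.6 1.7] 5 [0.1 3.8 4. ] 6 [-0.9  2.4  5.1] 7 [0.8 2.  5.7] 8 [-0.1  1.5  4.8] 9 [0.5 0.7 5.8] 10 [2.3 2.9 4.3] [0.3988 0.2126 0.1987]
hub ((576.2540283203125, 68.43492126464844), (15.897599220275879, 69.53282165527344), 80.49435424804688)
knob 195 [0.4000689  0.21325944 0.23584476]
clock 85.225
```

View pics/w8.png

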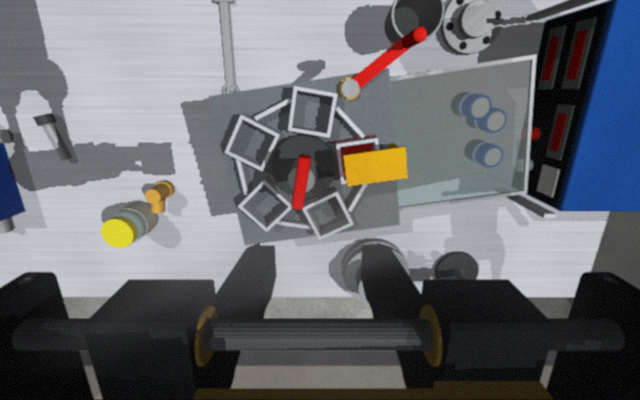

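View pics/s8.png

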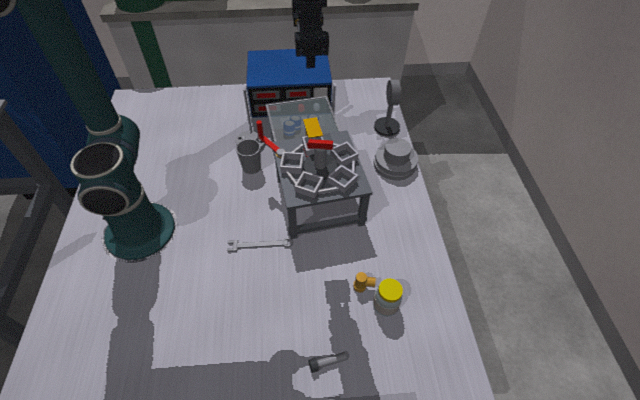

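```bash
python3 -c "
from h import *
manip.dwell(.5); order.close_job(); print(manip.state()['clock'])"
```

```text
the job is handed in; nothing more can be done
the job is handed in; nothing more can be done
```

The job is done and handed in at about 86 s on the robot clock. Three cartridges were present, and all three went through the feeder into the catch box.

- **Loading:** I stood each cartridge in its own sleeve with the gate shut. One was knocked aside by about 27 mm before I reached it; I found it again and loaded it normally.
- **First drop:** I turned the carousel 102° by the hub, which put a loaded sleeve about 1° past the drop hole centre with the gate still shut. Swinging the gate open then dropped that cartridge into the box.
- **Remaining drops:** Two further 72° turns dropped the other two. I then swung the gate shut and backed the arm clear.

**Last checks:**
- The final wrist picture shows three cartridges in the box, all sleeves empty and the gate blade closing the hole.
- The lever measured 128.4°, against 128.3° expected for fully shut.
- The hub bar was at the same angle in the last two pictures.
- The bystanders look unmoved in the final pictures; I did not measure them.

**Disagreements:**
- The cameras differed from each other by 2 to 3 mm, so I used averaged positions.
- At the hub the fingers stopped at 34 mm, not the bar's 16 mm, probably because they closed on the post under the bar. The carousel still turned by the commanded angle.
- The lever read 126.4° at the start and 128.4° at the end. That 2° (0.03 rad) difference is within the 0.1 rad allowed.

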